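Open the top kimchi box and lay its lid on the tray

TASK

Open the top box of the three-tier kimchi stack: hold its loose lid by the small upright tab, tip that end up about 3 cm with the other end still resting in the box, draw the lid out over the rim on the tab's side, let it down ajar on the box and let go. The tab is too weak to carry the lid, so then take the lid again by its two long sides, lift it off, and lay it gently (no dropping), right way up and lengthwise, flat on the wooden tray midway between its end rails and clear of the edges, either way round. Leave the tray and everything else where they stand.

Things in the scene. Friction and masses are not known exactly. Their poses are not given: they have to be found in the camera images.
- stack: Three clear boxes stacked as one fixed tower, 182 long (its x), 84 wide (its y), 180 high; origin under its centre, z up. The rim of the top box (z 180) is 8 wide and surrounds a recess 166 by 68, 12 deep; round the recess floor (z 168) runs an 8 wide ledge that carries the lid. The lid's tab is at its +x end. It cannot move.
- lid: Loose top lid: white plate with a grey panel, 160 long (its x), 64 wide (y), 12 thick, about 130 g; origin: centre of its underside, z up. It starts in the recess (play 3 at each end, 2 at each side), top flush with the rim, so its sides cannot be taken yet. Drawn 60 to its +x and let down it rests stably on end rim and ledge, tab end about 50 past the box and higher by about 0.12 rad.
- tab: The lid's upright tab, rigid with the lid: white plate 6 thick (along the lid's x), 30 wide (the lid's y), 24 high, standing on the lid's top 70 from its centre towards its +x end; origin: centre of the tab's foot. Only for tipping and drawing: while it is held, the lid's other end must stay on the box (less than about 20 above the ledge).
- lid_tail (a point): Middle of the lower edge of the lid's end away from the tab (80 from the lid's centre towards its -x), about which the lid tips.
- tray: Small wooden tray, loose, 0.6 kg: a board 230 long (its x) by 120 wide (its y) by 10 thick with a rail across each short end, 14 thick and rising 18 above the board; 202 free between the rails, long sides open. Origin under its centre, z up.
- press_plate: Bystander, not needed; leave it where it stands. Round stainless pressing plate, 90 across, with a knob in the middle, 27 high; origin under its centre.
- opener: Bystander, not needed; leave it where it stands. Yellow plastic lid opener lying flat, 97 long (its x), 30 wide, 16 high; origin on its underside near the middle.
- spoon: Bystander, not needed; leave it where it stands. White ceramic soup spoon, 126 long (its x, bowl to +x), 42 wide, 14 high; origin on its underside near the middle.
- bowl: Bystander, not needed; leave it where it stands. White ceramic bowl, 110 across, 55 high; origin under its centre.
- jar: Bystander, not needed; leave it where it stands. Red chilli jar with a steel cap, 70 across, 100 high; origin under its centre.
- spare_box: Bystander, not needed; leave it where it stands. Single closed clear box with a white lid without a tab, 186 by 88 by 60 high; origin under its centre.
Not all that is in view belongs to the job. Leave any blue or purple look-alike of the lid alone.

How it is judged:
By the outcome, as a careful person would: the job done as asked, in the order asked, and still so for the second after the job is handed in, with the robot touching nothing.
It also fails if it takes over 58 s, if anything falls off the work surface, if the arm or the gripper's body presses on something with over 40 N, if the wrist force passes 120 N, or if a joint passes its speed limit or range.

ROBOT

A 6-joint arm with a two-finger parallel gripper is mounted at the origin on the work surface. World frame = base frame: x ahead of the robot, y to its left, z up, the work surface at z = 0. Lengths are in m, angles in rad, forces in N, time in s.
With the tool pointing down it reaches from about 0.3 to 0.775 m from the base axis. Payload 14.6 kg.
Tool frame: the origin (TCP) lies at the very end of the fingers, on their centre line; the grasp point (between the pads) lies 19 mm behind it; z points along the fingers, y is the line along which they close (so a half turn about z gives the same grasp; the last joint's range is limited). The gripper opens to 94 mm and grips with 3 to 60 N. Pads are 16 mm wide; open, the fingers measure 119 mm over their backs; the gripper's body (75 mm by 177 mm) begins 78 mm behind the grasp point.
Start: joints at [1.099, 0.3, 1.521, -0, 1.321, -0.067], TCP at [0.217, 0.506, 0.205] pointing down, gripper open.
Joint ranges: [-3.03, 3.03], [-0.79, 2.21], [0.23, 2.52], [-1.04, 4.18], [0, 3.07], [-2.55, 2.55]. Speed limits (rad/s): [2.22, 2.22, 2.57, 3.14, 3.14, 3.14].

INTERFACE

Orientations are given as [roll, pitch, yaw] about the fixed x, y, z axes, in that order (R = Rz(yaw) Ry(pitch) Rx(roll)).
In Python, from station import ctrl gives the robot as it stands. The module is installed in compiled form; this text tells all that it offers.
- The arm moves only by the tool step_arm, never from a script. Its argument "deltas" is a list of rows, each an object with "dp": the shift along the tool's x, y, z scaled (see below), a list of three; "twist": the turn about the tool's z scaled (see below). In form: [{"dp": [tx, ty, tz], "twist": twist}, ...]. A call has 1 to 12 rows; each row shifts and turns the commanded pose from where the row before left it, along the tool's axes as they then stand; what a row does not reach is not made up. The controller multiplies each number of a shift by 0.04 m and each number of a turn by 4 degrees. A row lasts 1/10 s, in which the tool goes at most 50 mm and 8.59 degrees, less where a joint would pass 70% of its speed; a pose out of reach is approached as far as the arm can. A call with a number of a shift or a turn outside -1 to 1 is refused whole. A call with a gripper value outside its range is refused whole. "gripper" is the opening, from -1 (shut) to 1 (fully open), set as the call begins (left out, the last holds). The fingers move at their own pace and stop on an object; "squeeze" is the grip in N (left out, the last holds). Time passes only in rows, so rows that do not move let the fingers close. It gives the time, the measured TCP pose, the force, the opening and the grip force at its end, in the units of the state.
- ctrl.get_obs(): the state, without advancing time (a new reading comes with each control period).
- ctrl.camera(name): name is "scene" or "top" or "wrist"; returns (picture, depth): 384x512x3 uint8, red, green, blue; 384x512 float32, m along the optical axis (not along the pixel's ray), 0 where there is no reading.
- ctrl.get_calibration(name): a dict with "fx", "fy", "cx", "cy" (pixels), "distortion" ([k1, k2, p1, p2, k3] as OpenCV has them; the pictures are not rectified), "world_to_cam" (4x4, takes a point from world to camera coordinates); the wrist camera has in their place "hand_eye" (4x4, takes a point from camera to tool coordinates, whose origin is the TCP and whose axes are the flange's). Camera axes: x right, y down, z forward; pixel columns grow to the right and rows downward; lengths in m; the calibration is good to about 2 mm. A picture is of the moment at which its call begins: read the wrist's pose just before it. get_calibration takes no time and is no camera call.
- ctrl.hand_in(): hands the job in; it is judged then, once.
Trained networks look in the newest picture that a camera, given by its name, has taken for a name from the list of things; names that differ only in an ending like _2 or _b are one class to them, and where a whole thing is asked for, a point or a joint stands for the part that bears it (a point fixed in the world has none). Each returns a list of dicts, best first, with "conf" (0 to 1); they miss things now and then, are a little off and sometimes report something else, mostly with a low value. They report only what shows in the picture. A call takes as long as a camera call. They do not tell look-alikes from the thing itself.
- ctrl.spot_in(camera, label): "rect" ([left, top, right, bottom] as shares, 0 to 1, of the picture: columns of its width, rows of its height, round what is visible of it).
- ctrl.cut_out(camera, label): "pixels" (384x512 bool, what is visible of it) and "rect" ([left, top, right, bottom] as shares, 0 to 1, of the picture: columns of its width, rows of its height, round what is visible of it).
The state is a dict: "time_s": time; "qpos": joint angles; "joint_vel": joint speeds; "tau": joint torques, N m; "ee_pos": TCP position; "eef_rot": TCP orientation; "force": force on the tool from outside, world axes, zero at the start; "moment": the same for the moment, N m; "grip_width": finger opening in m; "grip_force": force on a finger pad.
Only numpy, scipy, OpenCV 4.12 (cv2) and the standard library are available. Lean on these libraries where they do the work, as an engineer would, in place of code of your own. Each camera call takes 0.05 s, during which the arm holds its last target. There are 200 camera calls.

## Working session

There is one attempt and no reset: what is moved stays moved. The work goes in short steps, Python scripts to look and compute and a tool call to move; the robot and the scene stay as the last step left them, time stands still between calls to the robot, and variables do not carry over. Pictures are saved under pics/ and viewed, at most 10 in all, crops included, and the job is handed in when it is done.

Besides the shell and the picture viewer there is one more tool, called after "Request:" as name(argument=value, ...), one argument or row to a line, values as JSON. step_arm: Moves the arm, as the interface text tells. Its arguments: {"type":"object","properties":{"deltas":{"type":"array"},"gripper":{"type":"number"},"squeeze":{"type":"number"}},"required":["deltas"]}

```bash
mkdir -p pics
cat > h.py <<'E'
import numpy as np, cv2
from station import ctrl
from scipy.spatial.transform import Rotation as R
def cloud(name,depth,mask,obs=None):
    c=ctrl.get_calibration(name)
    K=np.array([[c['fx'],0,c['cx']],[0,c['fy'],c['cy']],[0,0,1.]])
    v,u=np.nonzero(mask&(depth>0)); z=depth[v,u]
    n=cv2.undistortPoints(np.stack([u,v],1).astype(np.float64)[:,None],K,np.array(c['distortion']))[:,0]
    p=np.c_[n*z[:,None],z]
    if name=='wrist':
        T=np.array(c['hand_eye']); p=p@T[:3,:3].T+T[:3,3]
        return p@R.from_euler('xyz',obs['eef_rot']).as_matrix().T+obs['ee_pos'],u,v
    T=np.array(c['world_to_cam']); return (p-T[:3,3])@T[:3,:3],u,v
E
python3 - <<'E'
from h import *
o=ctrl.get_obs(); print(o['time_s'],o['ee_pos'],o['eef_rot'])
for n in ['scene','top']:
    im,d=ctrl.camera(n); np.save(n+'_d.npy',d); cv2.imwrite(f'pics/{n}0.png',im[:,:,::-1])
    for l in ['stack','lid','tab','tray']:
        for r in ctrl.cut_out(n,l)[:3]:
            p,u,v=cloud(n,d,r['pixels']); 
            if len(p): print(n,l,round(r['conf'],2),np.round(np.array(r['rect'])*[512,384,512,384]),np.round(np.median(p,0),3),np.round(p.min(0),3),np.round(p.max(0),3))
E
```

```text
0.0 [0.21648795 0.50530736 0.20488274] [-3.14041551e+00 -8.80845986e-05  2.73681126e+00]
scene stack 0.67 [289. 152. 324. 222.] [0.543 0.146 0.124] [ 0.317  0.121 -0.005] [0.55  0.255 0.184]
scene stack 0.29 [247. 181. 261. 201.] [ 0.405 -0.001  0.008] [ 0.355 -0.015  0.001] [0.45  0.013 0.02 ]
scene lid 0.81 [295. 242. 344. 276.] [0.677 0.212 0.011] [ 0.614  0.131 -0.007] [0.73  0.295 0.039]
scene lid 0.69 [293. 155. 317. 197.] [0.459 0.166 0.18 ] [0.373 0.132 0.166] [0.535 0.201 0.206]
scene tab 0.5 [304. 189. 315. 194.] [0.526 0.169 0.197] [0.522 0.157 0.183] [0.53  0.183 0.206]
scene tray 0.83 [155. 173. 208. 233.] [ 0.457 -0.243  0.01 ] [ 0.325 -0.324 -0.009] [ 0.574 -0.169  0.034]
top stack 0.66 [241. 127. 264. 154.] [0.694 0.009 0.006] [ 0.655 -0.033 -0.003] [0.735 0.051 0.033]
top lid 0.84 [161. 133. 214. 166.] [0.672 0.212 0.012] [ 0.619  0.133 -0.003] [0.724 0.298 0.039]
top lid 0.67 [179. 186. 206. 240.] [0.451 0.169 0.18 ] [0.373 0.135 0.162] [0.531 0.206 0.205]
top tray 0.98 [304. 184. 358. 256.] [ 0.45  -0.242  0.01 ] [ 0.329 -0.319 -0.005] [ 0.574 -0.166  0.035]
```

View pics/scene0.png

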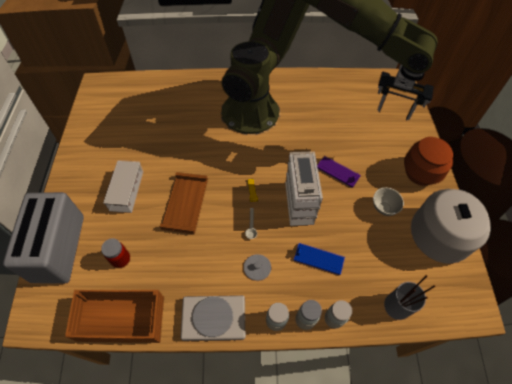

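View pics/top0.png

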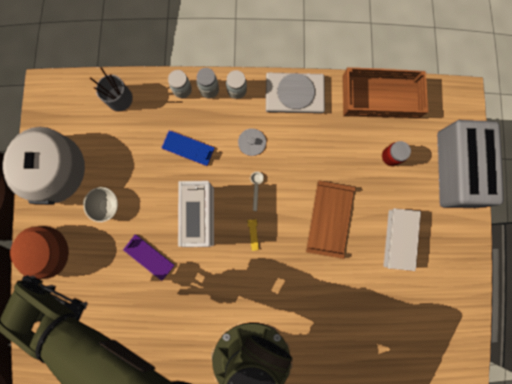

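Both views agree: the stack is at about scene (304,187) / top (195,213), with its tab at the far (+x) end. The tray is at scene (184,203) / top (332,219). The blue and purple plates are look-alikes. Next I'll fit the yaws.

```bash
cat >> h.py <<'E'
def rect(p):
    (cx,cy),(w,h),a=cv2.minAreaRect((p[:,:2]*1000).astype(np.float32))
    if w<h: w,h,a=h,w,a-90
    return np.round([cx,cy,w,h,(a+90)%180-90],1)
E
python3 - <<'E'
from h import *
d=np.load('top_d.npy'); p,u,v=cloud('top',d,d>0)
near=lambda p,c,r:np.hypot(p[:,0]-c[0],p[:,1]-c[1])<r
for zl,zh,c,r in [(.17,.19,(.455,.168),.13),(.188,.215,(.526,.169),.05),(.005,.035,(.45,-.242),.15),(.02,.035,(.45,-.242),.15)]:
    q=p[(p[:,2]>zl)&(p[:,2]<zh)&near(p,c,r)]; print(len(q),rect(q),q.mean(0).round(3))
print(np.round(ctrl.get_calibration('wrist')['hand_eye'],3), ctrl.get_calibration('wrist')['fx'])
E
```

```text
1885 [453.7 169.2 182.4  85.4   1.6] [0.452 0.169 0.179]
34 [521.5 171.5  30.3   5.7 -89.4] [0.522 0.171 0.201]
2657 [ 445.9 -241.9  287.2  285.9   10.4] [ 0.45  -0.243  0.012]
338 [ 449.6 -243.   230.4  118.8   -9.1] [ 0.451 -0.244  0.027]
[[ 0.001 -0.966 -0.259  0.074]
 [ 1.     0.001  0.    -0.   ]
 [ 0.    -0.259  0.966 -0.178]
 [ 0.     0.     0.     1.   ]] 317.7444636943763
```

Request:
step_arm(
  deltas=[
    {"dp": [0,0,-0.5],"twist": -0.62},
    {"dp": [0,0,-0.5],"twist": -0.62},
    {"dp": [0,0,-0.5],"twist": -0.62},
    {"dp": [0,0,-0.5],"twist": -0.62},
    {"dp": [0,0,-0.5],"twist": -0.62},
    {"dp": [0,0,-0.3],"twist": -0.62},
    {"dp": [0,0,0],"twist": -0.62},
    {"dp": [0,0,0],"twist": -0.62},
    {"dp": [0,0,0],"twist": -0.62},
    {"dp": [0,0,0],"twist": -0.62},
  ],
  gripper=0.2,
  squeeze=7,
)

```text
time_s: 1.5
ee_pos: [0.2166, 0.5055, 0.3175]
eef_rot: [3.142, -0.0, -3.112]
force: [-0.4, -0.2, -0.3]
grip_width: 0.0565
grip_force: 0.0
```

Request:
step_arm(
  deltas=[
    {"dp": [-0.61,-0.85,0],"twist": 0},
    {"dp": [-0.61,-0.85,0],"twist": 0},
    {"dp": [-0.61,-0.85,0],"twist": 0},
    {"dp": [-0.61,-0.85,0],"twist": 0},
    {"dp": [-0.61,-0.85,0],"twist": 0},
    {"dp": [-0.61,-0.85,0],"twist": 0},
    {"dp": [-0.61,-0.85,0],"twist": 0},
    {"dp": [-0.61,-0.85,0],"twist": 0},
    {"dp": [-0.61,-0.85,0],"twist": 0},
    {"dp": [-0.61,-0.85,0],"twist": 0},
    {"dp": [0,0,0],"twist": 0},
    {"dp": [0,0,0],"twist": 0},
  ],
)

```text
time_s: 2.7
ee_pos: [0.4702, 0.1721, 0.3173]
eef_rot: [3.142, -0.0, -3.115]
force: [-0.3, 0.5, 0.6]
grip_width: 0.0563
grip_force: 0.0
```

```bash
cat > m.py <<'E'
from h import *
import sys
o=ctrl.get_obs(); im,d=ctrl.camera('wrist'); cv2.imwrite(sys.argv[1],im[:,:,::-1])
np.savez('w.npz',d=d,im=im)
print(o['time_s'],o['ee_pos'].round(4),np.degrees(o['eef_rot']).round(2),o['qpos'].round(2),o['force'].round(1),o['grip_width'],o['grip_force'])
p,u,v=cloud('wrist',d,d>0,o)
b=(abs(p[:,0]-.47)<.16)&(abs(p[:,1]-.17)<.07)
for zl,zh in [(.172,.187),(.19,.212)]:
    q=p[b&(p[:,2]>zl)&(p[:,2]<zh)]
    if len(q): print(len(q),rect(q),q.mean(0).round(4),q.max(0).round(4))
ctrl.camera
for r in ctrl.cut_out('wrist','tab')[:2]:
    q,_,_=cloud('wrist',d,r['pixels'],o)
    if len(q): print('tab',r['conf'],np.median(q,0).round(4),q.min(0).round(3),q.max(0).round(3))
E
python3 m.py pics/w1.png
```

```text
2.7 [0.4702 0.1721 0.3173] [ 1.8000e+02 -2.0000e-02 -1.7849e+02] [ 0.28  0.13  1.47  0.    1.54 -1.32] [-0.3  0.5  0.6] 0.05626993909507719 0.0
13943 [455.1 166.5 182.   84.5   1.3] [0.4469 0.1668 0.1793] [0.5469 0.2107 0.1869]
296 [522.7 169.2  30.    6.2 -88.2] [0.5219 0.1692 0.2   ] [0.5261 0.1841 0.2047]
tab 0.9 [0.5208 0.1691 0.1995] [0.519 0.154 0.178] [0.526 0.184 0.205]
tab 0.68 [0.6458 0.1475 0.0347] [0.635 0.142 0.024] [0.66  0.152 0.037]
```

View pics/w1.png

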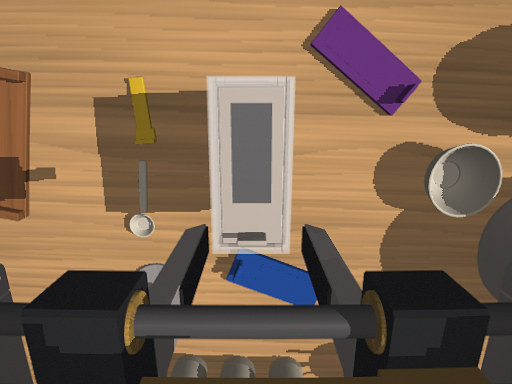

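The tab shows at wrist (244,239), i.e. world (0.5227, 0.1692), with the recess and box clear to see. I'll descend on it, closing across its 30 mm width so that the lid can pivot.

Request:
step_arm(
  deltas=[
    {"dp": [-0.5,-0.05,0.2],"twist": 0},
    {"dp": [-0.5,-0.06,0.4],"twist": 0},
    {"dp": [-0.31,0,0.5],"twist": 0},
    {"dp": [0,0,0.5],"twist": 0},
    {"dp": [0,0,0.5],"twist": 0},
    {"dp": [0,0,0.5],"twist": 0},
    {"dp": [0,0,0.4],"twist": 0},
    {"dp": [0,0,0.25],"twist": 0},
    {"dp": [0,0,0.1],"twist": 0},
    {"dp": [0,0,0],"twist": 0},
  ],
)

```text
time_s: 3.8
ee_pos: [0.5224, 0.1701, 0.1836]
eef_rot: [3.142, -0.0, -3.113]
force: [-0.4, 0.3, 0.4]
grip_width: 0.0567
grip_force: 0.0
```

Request:
step_arm(
  deltas=[
    {"dp": [0,0,0],"twist": 0},
    {"dp": [0,0,0],"twist": 0},
    {"dp": [0,0,0],"twist": 0},
    {"dp": [0,0,0],"twist": 0},
    {"dp": [0,0,0],"twist": 0},
    {"dp": [0,0,0],"twist": 0},
    {"dp": [0,0,0],"twist": 0},
    {"dp": [0,0,0],"twist": 0},
  ],
  gripper=-1,
  squeeze=7,
)

```text
time_s: 4.6
ee_pos: [0.5227, 0.1696, 0.1838]
eef_rot: [3.141, 0.001, -3.114]
force: [-1.3, -0.9, 5.0]
grip_width: 0.0299
grip_force: 7.0
```

Request:
step_arm(
  deltas=[
    {"dp": [0.01,0,-0.1],"twist": 0},
    {"dp": [0.02,0,-0.1],"twist": 0},
    {"dp": [0.02,0,-0.1],"twist": 0},
    {"dp": [0.02,0,-0.1],"twist": 0},
    {"dp": [0.02,0,-0.1],"twist": 0},
    {"dp": [0.02,0,-0.1],"twist": 0},
    {"dp": [0.02,0,-0.1],"twist": 0},
    {"dp": [0,0,-0.05],"twist": 0},
    {"dp": [0,0,0],"twist": 0},
    {"dp": [0,0,0],"twist": 0},
  ],
)

```text
time_s: 5.6
ee_pos: [0.5174, 0.1694, 0.2134]
eef_rot: [3.142, 0.0, -3.114]
force: [0.3, 0.1, -1.1]
grip_width: 0.0302
grip_force: 7.0
```

```bash
python3 m.py pics/w2.png
python3 - <<'E'
from h import *
w=np.load('w.npz'); o=ctrl.get_obs(); p,u,v=cloud('wrist',w['d'],w['d']>0,o)
for x in np.arange(.36,.56,.02):
    q=p[(abs(p[:,0]-x)<.005)&(abs(p[:,1]-.168)<.012)&(p[:,2]>.1)]
    if len(q): print(round(x,2),np.median(q[:,2]).round(4))
E
```

```text
5.6 [0.5174 0.1694 0.2134] [ 1.800e+02  1.000e-02 -1.784e+02] [ 0.25  0.28  1.53 -0.    1.33 -1.35] [ 0.3  0.1 -1.1] 0.03022985711313739 6.999967396259308
11826 [461.1 166.9 169.1  84.6   1.2] [0.4184 0.1654 0.1813] [0.5465 0.2106 0.187 ]
15597 [473.5 167.5 114.4  64.3   1.6] [0.4712 0.1675 0.199 ] [0.531  0.2007 0.212 ]
tab 0.74 [0.3657 0.3818 0.0302] [0.352 0.373 0.012] [0.378 0.394 0.037]
tab 0.65 [0.5156 0.1687 0.2314] [0.512 0.154 0.208] [0.52  0.184 0.235]
0.38 0.1802
0.4 0.1846
0.42 0.1888
0.44 0.1929
0.46 0.197
0.48 0.201
0.5 0.3272
0.52 0.2192
```

View pics/w2.png

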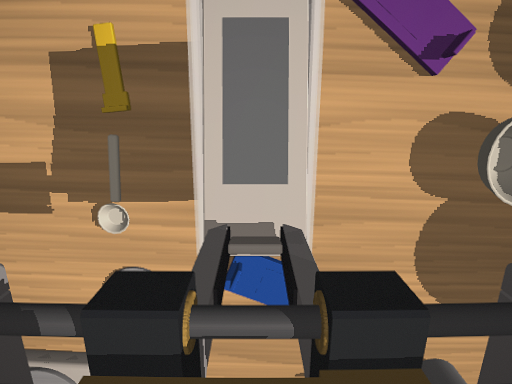

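The grey panel is centred at (255,100) and the tab is held at (255,238). The profile slopes 0.2 rad with the tail still on the ledge, so I'll draw it out.

Request:
step_arm(
  deltas=[
    {"dp": [-0.1,0,0],"twist": 0},
    {"dp": [-0.15,0,0],"twist": 0},
    {"dp": [-0.15,0,0],"twist": 0},
    {"dp": [-0.15,0,0],"twist": 0},
    {"dp": [-0.2,0,0],"twist": 0},
    {"dp": [-0.2,0,0],"twist": 0},
    {"dp": [-0.2,0,0],"twist": 0},
    {"dp": [-0.15,0,0],"twist": 0},
    {"dp": [-0.15,0,0],"twist": 0},
    {"dp": [-0.1,0,0],"twist": 0},
    {"dp": [0,0,0],"twist": 0},
  ],
)

```text
time_s: 6.8
ee_pos: [0.5797, 0.1711, 0.2133]
eef_rot: [-3.142, 0.0, -3.114]
force: [0.0, -0.3, -0.3]
grip_width: 0.03
grip_force: 7.0
```

Request:
step_arm(
  deltas=[
    {"dp": [-0.01,0,0.05],"twist": 0},
    {"dp": [-0.02,0,0.05],"twist": 0},
    {"dp": [-0.02,0,0.05],"twist": 0},
    {"dp": [-0.02,0,0.05],"twist": 0},
    {"dp": [-0.02,0,0.05],"twist": 0},
    {"dp": [0,0,0.04],"twist": 0},
    {"dp": [0,0,0],"twist": 0},
    {"dp": [0,0,0],"twist": 0},
  ],
)

```text
time_s: 7.6
ee_pos: [0.5829, 0.1713, 0.2019]
eef_rot: [-3.142, 0.0, -3.114]
force: [1.3, -0.6, -0.7]
grip_width: 0.0297
grip_force: 7.0
```

```bash
python3 m.py pics/w3.png
python3 - <<'E'
from h import *
w=np.load('w.npz'); o=ctrl.get_obs(); p,u,v=cloud('wrist',w['d'],w['d']>0,o)
for x in np.arange(.36,.6,.02):
    q=p[(abs(p[:,0]-x)<.005)&(abs(p[:,1]-.168)<.012)&(p[:,2]>.1)]
    if len(q): print(round(x,2),np.median(q[:,2]).round(4))
E
```

```text
7.6 [0.5829 0.1713 0.2019] [-180.      0.   -178.39] [ 0.23  0.43  1.35 -0.    1.36 -1.37] [ 1.3 -0.6 -0.7] 0.029677810182497297 6.999962702393532
15413 [495.3 167.7 100.7  84.7   1.2] [0.4796 0.1674 0.1822] [0.5463 0.2109 0.187 ]
10328 [551.4 169.6  81.6  64.3   1.7] [0.5529 0.1696 0.1939] [0.5921 0.2026 0.212 ]
tab 0.67 [0.5813 0.17   0.2188] [ 0.579  0.143 -0.001] [0.692 0.186 0.222]
tab 0.43 [0.5126 0.1688 0.1886] [ 0.447  0.106 -0.002] [0.618 0.202 0.222]
0.46 0.1824
0.48 0.1848
0.5 0.1872
0.52 0.1897
0.54 0.1921
0.56 0.3153
0.58 0.2084
```

Request:
step_arm(
  deltas=[
    {"dp": [0,0,0.01],"twist": 0},
    {"dp": [0,0,0],"twist": 0},
  ],
)

```text
time_s: 7.9
ee_pos: [0.583, 0.1713, 0.2017]
eef_rot: [3.141, 0.0, -3.114]
force: [0.7, -0.0, 0.6]
grip_width: 0.0297
grip_force: 7.0
```

Request:
step_arm(
  deltas=[
    {"dp": [0,0,0],"twist": 0},
    {"dp": [0,0,0],"twist": 0},
    {"dp": [0,0,0],"twist": 0},
    {"dp": [0,0,0],"twist": 0},
    {"dp": [0,0,0],"twist": 0},
  ],
  gripper=0.1,
)

```text
time_s: 8.4
ee_pos: [0.5829, 0.1713, 0.2014]
eef_rot: [3.142, -0.0, -3.114]
force: [-0.0, -0.7, -0.1]
grip_width: 0.0517
grip_force: 0.0
```

Request:
step_arm(
  deltas=[
    {"dp": [0,0,-0.2],"twist": 0},
    {"dp": [0.2,0,-0.5],"twist": 0},
    {"dp": [0.5,0,-0.6],"twist": 0},
    {"dp": [0.5,0,-0.6],"twist": 0},
    {"dp": [0.5,0,-0.6],"twist": 0},
    {"dp": [0.3,0,0],"twist": 0},
    {"dp": [0,0,0],"twist": 0},
    {"dp": [0,0,0],"twist": 0},
  ],
  gripper=1,
)

```text
time_s: 9.2
ee_pos: [0.5031, 0.169, 0.3016]
eef_rot: [3.142, 0.0, -3.114]
force: [0.3, 0.3, -0.1]
grip_width: 0.0941
grip_force: 0.0
```

```bash
python3 m.py pics/w4.png
python3 - <<'E'
from h import *
w=np.load('w.npz'); o=ctrl.get_obs(); p,u,v=cloud('wrist',w['d'],w['d']>0,o)
for x in np.arange(.36,.62,.02):
    q=p[(abs(p[:,0]-x)<.005)&(abs(p[:,1]-.168)<.012)&(p[:,2]>.1)]
    if len(q): print(round(x,2),np.median(q[:,2]).round(4))
q=p[(p[:,0]>.548)&(p[:,0]<.64)&(abs(p[:,1]-.17)<.06)&(p[:,2]>.15)]
print('overhang',rect(q),q.min(0),q.max(0))
E
```

```text
9.2 [0.5031 0.169  0.3016] [ 180.      0.   -178.39] [ 0.26  0.2   1.42 -0.    1.52 -1.34] [ 0.3  0.3 -0.1] 0.09413595399733181 0.0
9038 [455.1 166.5 182.4  84.4   1.2] [0.4512 0.1668 0.181 ] [0.5472 0.2104 0.187 ]
4430 [552.7 169.5  85.2  64.2   1.6] [0.5568 0.1696 0.1942] [0.5962 0.2022 0.2119]
tab 0.69 [0.3662 0.3826 0.0314] [ 0.352  0.373 -0.002] [0.378 0.405 0.037]
tab 0.62 [0.5814 0.1708 0.2174] [0.579 0.155 0.199] [0.586 0.185 0.223]
0.36 0.1788
0.38 0.1636
0.4 0.151
0.42 0.1522
0.44 0.1786
0.46 0.182
0.48 0.4144
0.5 0.1868
0.52 0.1892
0.54 0.1916
0.56 0.1934
0.58 0.2069
overhang [571.4 169.9  64.2  47.9 -88.4] [0.54805634 0.13764221 0.19056463] [0.59624774 0.20206379 0.22183487]
```

View pics/w4.png

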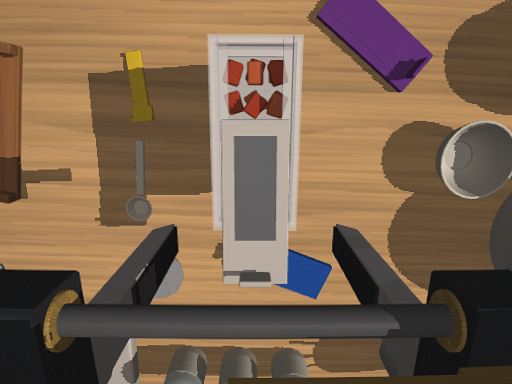

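The lid (panel at (255,188), tab (255,280)) rests ajar with its front overhanging the box by about 50 mm, and the kimchi shows at (255,87). I'll take the overhanging part by its long sides.

Request:
step_arm(
  deltas=[
    {"dp": [-0.5,-0.02,0],"twist": 0},
    {"dp": [-0.5,0,0.3],"twist": 0},
    {"dp": [-0.45,0,0.4],"twist": 0},
    {"dp": [0,0,0.5],"twist": 0},
    {"dp": [0,0,0.5],"twist": 0},
    {"dp": [0,0,0.5],"twist": 0},
    {"dp": [0,0,0.4],"twist": 0},
    {"dp": [0,0,0.25],"twist": 0},
    {"dp": [0,0,0.1],"twist": 0},
    {"dp": [0,0,0],"twist": 0},
    {"dp": [0,0,0],"twist": 0},
  ],
)

```text
time_s: 10.4
ee_pos: [0.5613, 0.1699, 0.1841]
eef_rot: [3.141, 0.001, -3.114]
force: [-0.1, -0.2, 0.4]
grip_width: 0.0941
grip_force: 0.0
```

Request:
step_arm(
  deltas=[
    {"dp": [0,0,0],"twist": 0},
    {"dp": [0,0,0],"twist": 0},
    {"dp": [0,0,0],"twist": 0},
    {"dp": [0,0,0],"twist": 0},
    {"dp": [0,0,0],"twist": 0},
    {"dp": [0,0,0],"twist": 0},
    {"dp": [0,0,0],"twist": 0},
    {"dp": [0,0,0],"twist": 0},
  ],
  gripper=-1,
  squeeze=30,
)

```text
time_s: 11.2
ee_pos: [0.561, 0.1699, 0.1836]
eef_rot: [3.142, 0.0, -3.114]
force: [-0.3, 0.3, 2.3]
grip_width: 0.0637
grip_force: 30.0
```

Request:
step_arm(
  deltas=[
    {"dp": [0,0,-0.1],"twist": 0},
    {"dp": [0,0,-0.15],"twist": 0},
    {"dp": [0,0,-0.2],"twist": 0},
    {"dp": [0,0,-0.25],"twist": 0},
    {"dp": [0,0,-0.3],"twist": 0},
    {"dp": [0,0,-0.3],"twist": 0},
    {"dp": [0,0,-0.3],"twist": 0},
    {"dp": [0,0,-0.3],"twist": 0},
    {"dp": [0,0,-0.2],"twist": 0},
    {"dp": [0,0,-0.1],"twist": 0},
    {"dp": [0,0,0],"twist": 0},
    {"dp": [0,0,0],"twist": 0},
  ],
)

```text
time_s: 12.4
ee_pos: [0.5608, 0.1698, 0.2709]
eef_rot: [-3.141, -0.001, -3.114]
force: [0.3, -0.1, -2.0]
grip_width: 0.064
grip_force: 30.0
```

```bash
cat > l.py <<'E'
from h import *
import sys
o=ctrl.get_obs(); im,d=ctrl.camera('wrist'); cv2.imwrite(sys.argv[1],im[:,:,::-1])
print(o['time_s'],o['ee_pos'].round(4),np.degrees(o['eef_rot']).round(2),o['force'].round(1),round(o['grip_width'],4),o['grip_force'].round(1))
p,u,v=cloud('wrist',d,d>0,o)
q=(p-o['ee_pos'])@R.from_euler('xyz',o['eef_rot']).as_matrix()
# profile in tool frame: along tool x (tail direction +x)
for x in np.arange(-.05,.15,.01):
    s=q[(abs(q[:,0]-x)<.002)&(abs(q[:,1])<.010)&(q[:,2]<.08)&(q[:,2]>-.06)]
    if len(s): print(round(x*1000),len(s),(1000*np.median(s[:,2])).round(1))
E
python3 l.py pics/w5.png
```

```text
Traceback (most recent call last):
  File "l.py", line 4, in <module>
    print(o['time_s'],o['ee_pos'].round(4),np.degrees(o['eef_rot']).round(2),o['force'].round(1),round(o['grip_width'],4),o['grip_force'].round(1))
                                                                                                                          ^^^^^^^^^^^^^^^^^^^^^
AttributeError: 'float' object has no attribute 'round'
```

View pics/w5.png

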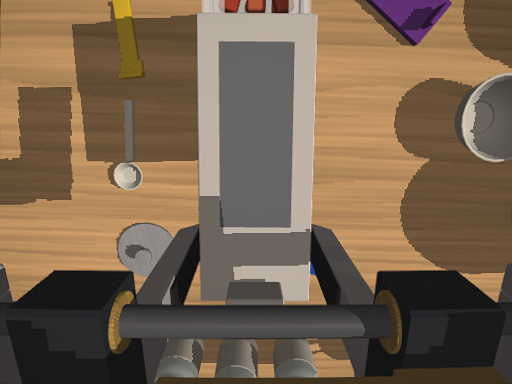

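The lid is held by its sides (panel centre (257,135), tail edge at row 14, front edge row 300). I'll fix the print and measure its tilt and offset in the hand.

```bash
sed -i "s/o\['grip_force'\].round(1)/o['grip_force']/" l.py; python3 l.py pics/w5b.png
```

```text
12.45 [0.5608 0.1698 0.2708] [-1.7999e+02 -6.0000e-02 -1.7839e+02] [ 0.5  0.  -2.1] 0.0638 29.9904003739357
-20 1028 -25.6
-10 234 -11.8
0 233 -10.5
10 229 -9.5
20 250 -8.6
30 253 -7.3
40 267 -6.0
50 270 -4.9
60 294 -3.4
70 294 -2.2
80 295 -1.0
90 281 0.3
100 296 1.5
110 295 3.1
120 302 4.6
```

Request:
step_arm(
  deltas=[
    {"dp": [0.16,-0.3,0],"twist": 0},
    {"dp": [0.16,-0.6,0],"twist": 0},
    {"dp": [0.16,-0.8,0],"twist": 0},
    {"dp": [0.16,-0.8,0],"twist": 0},
    {"dp": [0.16,-0.8,0],"twist": 0},
    {"dp": [0.16,-0.8,0],"twist": 0},
    {"dp": [0.17,-0.8,0],"twist": 0},
    {"dp": [0.17,-0.8,0],"twist": 0},
    {"dp": [0.17,-0.8,0],"twist": 0},
    {"dp": [0.17,-0.8,0],"twist": 0},
    {"dp": [0.17,-0.8,0],"twist": 0},
    {"dp": [0.17,-0.8,0],"twist": 0},
  ],
)

```text
time_s: 13.7
ee_pos: [0.4905, -0.1899, 0.2714]
eef_rot: [-3.142, -0.0, -3.114]
force: [0.9, -0.5, -1.9]
grip_width: 0.0639
grip_force: 30.0
```

Request:
step_arm(
  deltas=[
    {"dp": [0,-0.8,0],"twist": 0.2},
    {"dp": [0,-0.5,0],"twist": 0.4},
    {"dp": [0,-0.24,0],"twist": 0.5},
    {"dp": [0,0,0],"twist": 0.5},
    {"dp": [0,0,0],"twist": 0.5},
    {"dp": [0,0,0],"twist": 0.4},
    {"dp": [0,0,0],"twist": 0.18},
    {"dp": [0,0,0],"twist": 0},
    {"dp": [0,0,0],"twist": 0},
  ],
)

```text
time_s: 14.6
ee_pos: [0.4928, -0.2497, 0.2715]
eef_rot: [-3.142, 0.0, 2.983]
force: [-0.5, -0.8, -0.1]
grip_width: 0.0641
grip_force: 30.0
```

```bash
python3 l.py pics/w6.png | sed -n '1p;8p;12p;14,20p'
python3 - <<'E'
from h import *
o=ctrl.get_obs(); im,d=ctrl.camera('wrist'); p,u,v=cloud('wrist',d,d>0,o)
q=p[(np.hypot(p[:,0]-.45,p[:,1]+.243)<.16)&(p[:,2]>.004)&(p[:,2]<.036)]; h=cv2.convexHull((q[:,:2]*1000).astype(np.float32))
print('tray',len(q),rect(q),q.min(0),q.max(0))
r=q[q[:,2]>.022]; print('rails',len(r),rect(r))
q=p[(p[:,2]>.2)&(p[:,2]<.31)&(np.hypot(p[:,0]-.45,p[:,1]+.243)<.1)&(p[:,0]<.47)]; print('lid',rect(q))
im,d=ctrl.camera('top'); p,u,v=cloud('top',d,d>0)
q=p[(np.hypot(p[:,0]-.45,p[:,1]+.243)<.15)&(p[:,2]>.02)&(p[:,2]<.035)]; print('rails top',rect(q))
E
```

```text
14.6 [ 0.4928 -0.2497  0.2715] [-180.      0.    170.92] [-0.5 -0.8 -0.1] 0.0641 29.990443289279938
40 270 -6.1
80 301 -1.1
100 302 1.6
110 295 3.1
120 300 4.6Traceback (most recent call last):
  File "<stdin>", line 4, in <module>
    return umr_minimum(a, axis, None, out, keepdims, initial, where)
ValueError: zero-size array to reduction operation minimum which has no identity
```

View pics/w6.png

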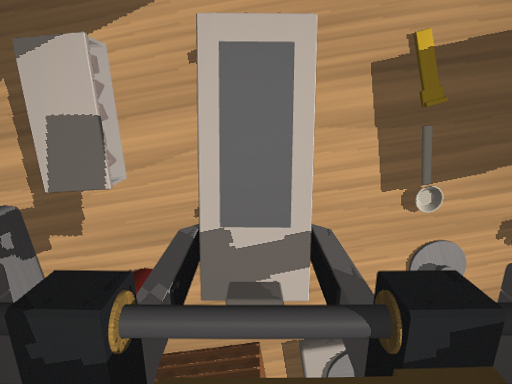

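The lid (rows 14–300) hides the tray, as it should at this height. I'll descend to 60 mm and check the gap at the tail-side rail.

Request:
step_arm(
  deltas=[
    {"dp": [-0.02,0,0.3],"twist": 0},
    {"dp": [0,0,0.5],"twist": 0},
    {"dp": [0,0,0.6],"twist": 0},
    {"dp": [0,0,0.7],"twist": 0},
    {"dp": [0,0,0.7],"twist": 0},
    {"dp": [0,0,0.7],"twist": 0},
    {"dp": [0,0,0.7],"twist": 0},
    {"dp": [0,0,0.5],"twist": 0},
    {"dp": [0,0,0.4],"twist": 0},
    {"dp": [0,0,0.19],"twist": 0},
    {"dp": [0,0,0],"twist": 0},
    {"dp": [0,0,0],"twist": 0},
  ],
)

```text
time_s: 15.9
ee_pos: [0.4938, -0.2501, 0.0603]
eef_rot: [-3.141, 0.001, 2.983]
force: [0.1, 0.3, -1.2]
grip_width: 0.0633
grip_force: 30.0
```

```bash
python3 l.py pics/w7.png | sed -n '1p'
python3 - <<'E'
from h import *
o=ctrl.get_obs(); im,d=ctrl.camera('wrist'); p,u,v=cloud('wrist',d,d>0,o)
a=np.radians(-9.1); e=np.array([np.cos(a),np.sin(a)]); f=np.array([-e[1],e[0]])
c=np.array([.4496,-.243]); xy=(p[:,:2]-c)*1000; s=xy@e; t=xy@f; z=p[:,2]*1000
m=(abs(s)<135)&(abs(t)<75)
for n,k in [('rail',m&(z>22)&(z<31)&(s<-90)),('board',m&(z>6)&(z<13)&(abs(t)<70)),('lid',m&(z>38)&(z<75)&(abs(t)<45)&(s<20))]:
    if k.sum(): print(n,k.sum(),'s',np.percentile(s[k],[.5,99.5]).round(1),'t',np.percentile(t[k],[.5,99.5]).round(1), rect(p[k]))
E
```

```text
15.9 [ 0.4938 -0.2501  0.0603] [-1.7998e+02  3.0000e-02  1.7089e+02] [ 0.1  0.3 -1.2] 0.0633 29.99037891626358
board 13312 s [-99.5 100.6] t [-61.3  57.6] [ 451.1 -245.1  204.1  120.5   -9.2]
lid 22191 s [-79.1  19.4] t [-31.6  31.6] [ 420.2 -238.2  100.2   64.4   -9.7]
```

View pics/w7.png

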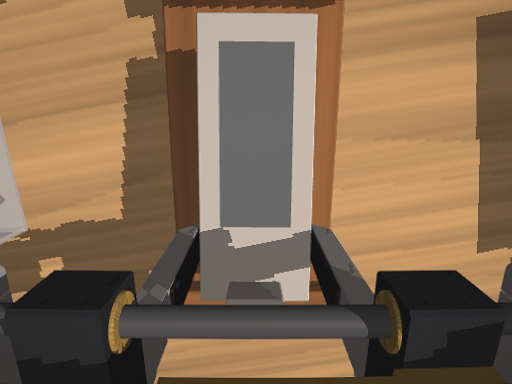

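The lid (cols 198–317) lies over the tray board (cols 165–340). It is 2 mm off the board's centre line in y and centred lengthwise. I'll correct that and lower until the tail touches.

Request:
step_arm(
  deltas=[
    {"dp": [0,-0.04,0.1],"twist": 0},
    {"dp": [0,0,0.2],"twist": 0},
    {"dp": [0,0,0.2],"twist": 0},
    {"dp": [0,0,0.15],"twist": 0},
    {"dp": [0,0,0.1],"twist": 0},
    {"dp": [0,0,0.05],"twist": 0},
    {"dp": [0,0,0.03],"twist": 0},
    {"dp": [0,0,0],"twist": 0},
    {"dp": [0,0,0],"twist": 0},
  ],
)

```text
time_s: 16.9
ee_pos: [0.4935, -0.2516, 0.0269]
eef_rot: [-3.141, 0.0, 2.982]
force: [-0.1, -0.5, -1.6]
grip_width: 0.0638
grip_force: 30.0
```

Request:
step_arm(
  deltas=[
    {"dp": [0,0,0.04],"twist": 0},
    {"dp": [0,0,0.04],"twist": 0},
    {"dp": [0,0,0.04],"twist": 0},
    {"dp": [0,0,0.04],"twist": 0},
    {"dp": [0,0,0.04],"twist": 0},
    {"dp": [0,0,0],"twist": 0},
    {"dp": [0,0,0],"twist": 0},
  ],
  squeeze=14,
)

```text
time_s: 17.6
ee_pos: [0.4932, -0.2515, 0.0186]
eef_rot: [3.142, -0.0, 2.983]
force: [-0.1, -0.4, -0.8]
grip_width: 0.0639
grip_force: 14.0
```

```bash
python3 l.py pics/w8.png
```

```text
17.6 [ 0.4932 -0.2515  0.0186] [ 1.8000e+02 -2.0000e-02  1.7089e+02] [-0.1 -0.4 -0.8] 0.0639 13.998894989490509
-20 1009 -23.7
-10 224 -11.0
0 228 -10.6
10 235 -10.1
20 254 -9.8
30 262 -9.2
40 270 -8.6
50 271 -7.9
60 269 -7.2
70 301 -6.5
80 294 -5.9
90 321 -5.2
100 315 -4.6
110 321 -3.8
120 346 -2.7
130 286 9.6
```

Request:
step_arm(
  deltas=[
    {"dp": [0,0,0.04],"twist": 0},
    {"dp": [0,0,0.04],"twist": 0},
    {"dp": [0,0,0.03],"twist": 0},
    {"dp": [0,0,0.03],"twist": 0},
    {"dp": [0,0,0.02],"twist": 0},
    {"dp": [0,0,0.01],"twist": 0},
    {"dp": [0,0,0],"twist": 0},
    {"dp": [0,0,0],"twist": 0},
  ],
)

```text
time_s: 18.45
ee_pos: [0.4933, -0.2515, 0.0119]
eef_rot: [3.142, -0.0, 2.983]
force: [0.8, 0.5, -0.1]
grip_width: 0.0641
grip_force: 14.0
```

```bash
python3 l.py pics/w9.png
```

```text
18.45 [ 0.4933 -0.2515  0.0119] [ 1.8000e+02 -1.0000e-02  1.7089e+02] [ 0.8  0.5 -0.1] 0.0641 13.999851644039154
-20 528 -17.1
-10 205 -10.7
0 222 -10.6
10 226 -10.7
20 244 -10.9
30 255 -10.9
40 268 -10.8
50 297 -10.5
60 303 -10.5
70 310 -10.3
80 317 -10.3
90 353 -10.3
100 346 -10.1
110 349 -9.6
120 368 -9.3
130 117 2.8
```

Request:
step_arm(
  deltas=[
    {"dp": [0,0,0.01],"twist": 0},
    {"dp": [0,0,0.01],"twist": 0},
    {"dp": [0,0,0],"twist": 0},
    {"dp": [0,0,0],"twist": 0},
  ],
  squeeze=8,
)

```text
time_s: 18.9
ee_pos: [0.4933, -0.2515, 0.011]
eef_rot: [3.142, -0.0, 2.983]
force: [0.6, -0.4, -0.5]
grip_width: 0.064
grip_force: 8.0
```

Request:
step_arm(
  deltas=[
    {"dp": [0,0,0],"twist": 0},
    {"dp": [0,0,0],"twist": 0},
    {"dp": [0,0,0],"twist": 0},
    {"dp": [0,0,0],"twist": 0},
    {"dp": [0,0,0],"twist": 0},
    {"dp": [0,0,0],"twist": 0},
  ],
  gripper=0.85,
)

```text
time_s: 19.5
ee_pos: [0.4934, -0.2515, 0.0111]
eef_rot: [-3.142, -0.0, 2.983]
force: [-0.1, 0.1, 0.5]
grip_width: 0.0868
grip_force: 0.0
```

Request:
step_arm(
  deltas=[
    {"dp": [0,0,-0.2],"twist": 0},
    {"dp": [0,0,-0.5],"twist": 0},
    {"dp": [0,0,-0.7],"twist": 0},
    {"dp": [0,0,-0.7],"twist": 0},
    {"dp": [0,0,-0.7],"twist": 0},
    {"dp": [0,0,-0.7],"twist": 0},
    {"dp": [0,0,-0.7],"twist": 0},
    {"dp": [0,0,-0.5],"twist": 0},
    {"dp": [0,0,0],"twist": 0},
    {"dp": [0,0,0],"twist": 0},
  ],
)

```text
time_s: 20.5
ee_pos: [0.4932, -0.2514, 0.1988]
eef_rot: [-3.142, 0.0, 2.983]
force: [0.1, -0.4, -0.7]
grip_width: 0.0872
grip_force: 0.0
```

Run:
```python
from h import *
o=ctrl.get_obs(); im,d=ctrl.camera('wrist'); p,u,v=cloud('wrist',d,d>0,o); cv2.imwrite('pics/w10.png',im[:,:,::-1])
print(o['time_s'],o['ee_pos'],o['force'])
a=np.radians(-9.1); e=np.array([np.cos(a),np.sin(a)]); f=np.array([-e[1],e[0]])
c=np.array([.4496,-.243]); xy=(p[:,:2]-c)*1000; s=xy@e; t=xy@f; z=p[:,2]*1000
m=(abs(s)<135)&(abs(t)<75)
for n,k in [('railsbd',m&(z>5)&(z<31)),('rail',m&(z>25)&(z<31)&(abs(s)>90)),('lid',m&(z>17.5)&(z<25)&(abs(t)<45)&(abs(s)<92))]:
    if k.sum(): print(n,k.sum(),'s',np.percentile(s[k],[.5,99.5]).round(1),'t',np.percentile(t[k],[.5,99.5]).round(1), rect(p[k]))
k=m&(z>17.5)&(z<25)&(abs(t)<28)&(abs(s)<78); print('plane',np.linalg.lstsq(np.c_[s[k],t[k],np.ones(k.sum())],z[k],rcond=None)[0])
```

```text
20.5 [ 0.49317915 -0.25142424  0.19879652] [ 0.08030226 -0.42956421 -0.68596033]
railsbd 21989 s [-112.5  114. ] t [-61.4  57.1] [ 450.  -245.4  230.1  120.7   -9.5]
rail 2781 s [-113.1  115.3] t [-60.9  57.3] [ 450.4 -244.9  229.3  119.5   -9.4]
lid 8115 s [-79.3  77.2] t [-33.9  29.5] [ 449.5 -245.2  159.7   64.4   -9.1]
plane [-3.01382115e-04 -2.54431032e-03  2.14819495e+01]
```

View pics/w10.png

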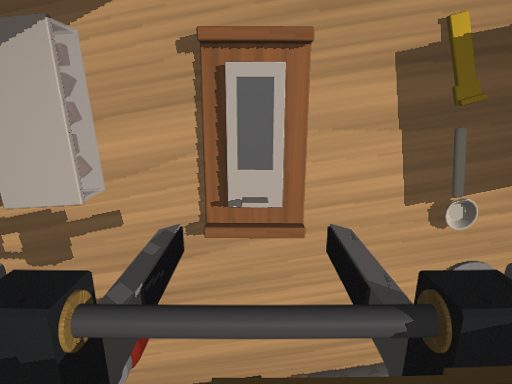

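The lid (panel centre (255,123), tab (255,201)) lies flat between the rails at rows 33 and 230, centred to within about 1 mm. The gripper is clear, so I'll hand it in.

```bash
python3 -c "
from station import ctrl
print(ctrl.hand_in())"
```

```text
the job is handed in; nothing more can be done
None
```

The lid was tipped and drawn out by its tab, set ajar, then regripped by its long sides and laid flat, right way up, on the tray, within about 1 mm of midway between the rails. The job is handed in at about 20.5 s of the 58 s allowed; no verdict came back.

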